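Tare the weighing beaker on the draught-shielded balance

TASK

Tare the steel beaker on the balance: stand it upright near the middle of the weighing pan, setting it down gently, then push the draught-shield door fully shut so that it clicks into its catch, then press the tare bar down to its stop and let it come back up. Leave the beaker on the pan with the door shut, and do not disturb the other glassware and containers on the bench.

Things in the scene. Friction and masses are not known exactly. Their poses are not given: they have to be found in the camera images.
- balance: White lab balance fixed to the bench, 210 mm wide (y), 305 mm deep (x from -155 to +150 mm). Origin at bench height; its +x points from its front (tare bar, display, door; roughly facing the robot) to its rear, +y to the left seen from the robot. The rear body, 65 mm high, carries the shield; the front deck, 45 mm high, has the tare bar on the right and a fixed display, 59 mm high, on the left.
- pan (a point): Centre of the top face of the round steel weighing pan: 110 mm across, 75 mm above the bench, 55 mm behind the balance's origin, axes as the balance's. Round it stands the open-topped glass draught shield with aluminium frame, rim 180 mm above the bench: side panes at y = +-94 mm, rear pane at x = +146 mm of the balance, 4 mm thick (corner posts 9 mm); the door is its front.
- door (a joint): Angle (rad) of the shield's door: 0 = shut, grows as it swings out to the front, limit 1.9; starts well open (1.1 to 1.7). Light friction holds it where it is left. In the last 0.08 rad a sprung ball catch resists (crest near 0.03 rad, some 6 to 9 N at 105 mm from the hinge); past the crest it snaps to 0 and is held; short of it the door stays ajar.
- door_hinge (a point): Top of the door on its upright hinge axis, 180 mm above the bench, at x = -36, y = +90 mm of the balance (left end). Turns with the door: -y runs along it to the free edge, -x is its outer normal; at 0 rad axes as the balance's. Glass in an aluminium frame, 180 mm wide, from 72 to 180 mm above the bench, 10 mm thick, centred on the axis.
- door_edge (a point): Top of the door at the middle of its free edge, 180 mm from the hinge axis. A black finger lip, 60 mm high, stands 11 mm out from the outer face along this edge.
- tare (a joint): Angle (rad) of the tare bar: 0 = up at rest, 0.16 = down on its stop. Sprung: pressed at point tare_top it takes about 2 N to start and 6 N to reach the stop (8 mm lower); it springs back by itself.
- tare_top (a point): Where to press the tare bar: on its top face, 50 mm in front of its hinge, at x = -125, y = -53 mm of the balance and 66 mm above the bench at rest. The bar is a grey plastic plate 90 mm wide (y), 70 mm deep (x) and 8 mm thick on the right of the front deck, hinged along its rear edge (x = -75 mm), so that its front edge dips.
- beaker: The steel weighing beaker, straight-sided and open-topped: 52 mm outer diameter (55 mm at the rim's small lip, top 2 mm), 90 mm tall, wall 3 mm, about 140 g. Origin at the centre of its underside, z up. Stands on the bench on the right (-y) of the balance.
- dish: Bystander: low wide steel dish, 80 mm across and 42 mm high; origin under its centre. It may have changed places with the beaker.
- flask_a: Bystander: long-necked glass flask with a white stopper, 68 mm across, 164 mm tall; origin under its centre.
- flask_b: Bystander: smaller long-necked glass flask with a white stopper, 58 mm across, 142 mm tall; origin under its centre.
- amber: Bystander: brown glass bottle with a black cap, 66 mm across, 150 mm tall; origin under its centre.
- conical: Bystander: conical glass flask, 74 mm across, 110 mm tall; origin under its centre.
- jar: Bystander: white plastic jar with a lid, 68 mm across, 75 mm tall; origin under its centre.
There are look-alikes about, which are no part of the job. Leave any pink or purple look-alike of the beaker alone.

How it is judged:
On the way, in this order (a step that is already met when the one before it is completed fails the run):
1. the beaker stands upright on the pan, let go (horizontal distance between beaker and pan below 0.027 m and z of beaker in the frame of pan between -0.004 and 0.004 m and angle between beaker's own z axis and vertical below 0.1 rad and contact force between beaker and the fingers below 0.1 N), for 0.2 s.
2. the door is shut and seated on its catch, with the beaker on the pan (horizontal distance between beaker and pan below 0.027 m and z of beaker in the frame of pan between -0.004 and 0.004 m and angle between beaker's own z axis and vertical below 0.1 rad and value of joint door below 0.015 rad), for 0.2 s.
3. the tare bar is pressed down to its stop, with the door shut and the beaker on the pan, not touched (all of step 2 and contact force between beaker and the fingers below 0.1 N and value of joint tare above 0.14 rad), for 0.1 s.
At the end, for the whole second after the job is handed in: The beaker stands still and upright (within 0.1 rad) on the pan, its centre within 27 mm of the pan's centre, so wholly on the pan; the door is shut on its catch (below 0.015 rad); the tare bar is back up (below 0.03 rad) (all of step 2 and linear speed of beaker below 0.02 m/s and value of joint tare below 0.03 rad); the robot touches nothing.
It fails at once if the beaker is dropped over the pan (falling free at over 0.45 m/s) (contact force between beaker and the fingers below 0.1 N and linear speed of beaker above 0.45 m/s and horizontal distance between beaker and pan below 0.08 m).
It fails at once if the beaker is banged or pressed hard onto the balance (over 40 N) (contact force between beaker and balance above 40 N).
It fails at once if the tare bar is pressed down before the door is shut (value of joint tare above 0.08 rad and value of joint door above 0.1 rad).
It fails at once if any of the six bystanders is moved more than 25 mm or tipped (distance of any of dish, flask_a, flask_b, amber, conical, jar from where it was at the start of the episode above 0.025 m or angle between any of dish, flask_a, flask_b, amber, conical, jar's own z axis and vertical above 0.4 rad).
It also fails if it takes over 61 s, if anything falls off the work surface, if the arm or the gripper's body presses on something with over 40 N, if the wrist force passes 120 N, or if a joint passes its speed limit or range.

ROBOT

A 7-joint arm with a two-finger parallel gripper is mounted at the origin on the work surface. World frame = base frame: x ahead of the robot, y to its left, z up, the work surface at z = 0. Lengths are in m, angles in rad, forces in N, time in s.
With the tool pointing down it reaches from about 0.35 to 0.9 m from the base axis. Payload 7.2 kg.
Tool frame: the origin (TCP) lies midway between the tips of the shut fingers; the grasp point (between the pads) lies 19 mm behind it; z points along the fingers, y is the line along which they close (so a half turn about z gives the same grasp; the last joint's range is limited). The gripper opens to 85 mm and grips with 20 to 120 N. Pads are 22 mm wide; open, the fingers measure 114 mm over their backs; the gripper's body (76 mm by 85 mm) begins 54 mm behind the grasp point. The pads swing forward as they close: fully open they stand 13 mm farther back than shut.
Start: joints at [-1.349, 0.411, -0.013, 1.596, 0.006, 1.134, -0.082], TCP at [0.179, 0.599, 0.231] pointing down, gripper open.
Joint ranges: [-2.95, 2.95], [-0.29, 1.99], [-1.47, 1.44], [0.14, 2.54], [-1.03, 4.17], [0.13, 1.85], [-2.86, 2.86]. Speed limits (rad/s): [2.39, 2.39, 3.01, 3.01, 3.14, 3.14, 3.14].

INTERFACE

Orientations are given as a unit quaternion [w, x, y, z].
In Python, from station import robot, cams, models gives the robot as it stands. The module is installed in compiled form; this text tells all that it offers.
- The arm moves only by the tool move_arm, never from a script. Its argument "deltas" is one flat list of numbers, 7 for each row, row after row: the closure, from 0 (fully open) to 1 (shut), then the shift along the tool's x, y, z in cm, then the turn, a rotation vector about the tool's x, y, z in degrees. A call has 1 to 5 rows; each row is the pose to reach, as a shift and turn from the pose commanded when the call began, along the tool's axes at that moment; what a row does not reach only later rows make up. A row lasts 1/8 s, in which the tool goes at most 62.5 mm and 10.7 degrees, less where a joint would pass 70% of its speed; a pose out of reach is approached as far as the arm can. A call with a gripper value outside its range is refused whole. The fingers move at their own pace and stop on an object; "squeeze" is the grip in N (left out, the last holds). Time passes only in rows, so rows that repeat a pose let the fingers close. It gives the time, the measured TCP pose, the force, the opening and the grip force at its end, in the units of the state.
- robot.sense(): the state, without advancing time (a new reading comes with each control period).
- cams.capture(name): name is "side" or "top" or "wrist"; returns (picture, depth): 384x512x3 uint8, red, green, blue; 384x512 float32, m along the optical axis (not along the pixel's ray), 0 where there is no reading.
- cams.camera_model(name): a dict with "fx", "fy", "cx", "cy" (pixels), "dist" ([k1, k2, p1, p2, k3] as OpenCV has them; the pictures are not rectified), "position" and "attitude" of the camera in the world; the wrist camera has in their place "T_tool_cam" (4x4, takes a point from camera to tool coordinates, whose origin is the TCP and whose axes are the flange's). Camera axes: x right, y down, z forward; pixel columns grow to the right and rows downward; lengths in m; the calibration is good to about 2 mm. A picture is of the moment at which its call begins: read the wrist's pose just before it. camera_model takes no time and is no camera call.
- robot.job_done(): hands the job in; it is judged then, once.
Trained networks look in the newest picture that a camera, given by its name, has taken for a name from the list of things; names that differ only in an ending like _2 or _b are one class to them, and where a whole thing is asked for, a point or a joint stands for the part that bears it (a point fixed in the world has none). Each returns a list of dicts, best first, with "conf" (0 to 1); they miss things now and then, are a little off and sometimes report something else, mostly with a low value. They report only what shows in the picture. A call takes as long as a camera call. They do not tell look-alikes from the thing itself.
- models.trace(target, camera): "mask" (384x512 bool, what is visible of it) and "location" ([column, row] in pixels, amid what is visible of it).
The state is a dict: "t": time; "joints": joint angles; "dq": joint speeds; "joint_torque": joint torques, N m; "ee_pos": TCP position; "eef_rot": TCP orientation; "wrist_force": force on the tool from outside, world axes, zero at the start; "wrist_torque": the same for the moment, N m; "opening": finger opening in m; "finger_force": force on a finger pad.
Only numpy, scipy, OpenCV 4.12 (cv2) and the standard library are available. Lean on these libraries where they do the work, as an engineer would, in place of code of your own. Each camera call takes 0.05 s, during which the arm holds its last target. There are 200 camera calls.

## Working session

There is one attempt and no reset: what is moved stays moved. The work goes in short steps, Python scripts to look and compute and a tool call to move; the robot and the scene stay as the last step left them, time stands still between calls to the robot, and variables do not carry over. Pictures are saved under pics/ and viewed, at most 10 in all, crops included, and the job is handed in when it is done.

Besides the shell and the picture viewer there is one more tool, called after "Call:" as a command line: name --argument value ..., lists and objects as JSON in quotes. move_arm: Moves the arm, as the interface text tells. Its arguments: {"type":"object","properties":{"deltas":{"type":"array"},"squeeze":{"type":"number"}},"required":["deltas"]}

```bash
mkdir -p pics; ls
cat > h.py <<'E'
import numpy as np,cv2
from station import robot,cams,models
from scipy.spatial.transform import Rotation as R
def q2R(q): return R.from_quat([q[1],q[2],q[3],q[0]]).as_matrix()
def T(name,s=None):
    m=cams.camera_model(name)
    M=np.eye(4)
    if name=='wrist':
        s=s or robot.sense(); M[:3,:3]=q2R(s['eef_rot']); M[:3,3]=s['ee_pos']; return M@np.array(m['T_tool_cam'])
    a=np.array(m['attitude']); M[:3,:3]=q2R(a) if a.size==4 else a.reshape(3,3); M[:3,3]=m['position']; return M
def cloud(name,depth,Tc):
    m=cams.camera_model(name); K=np.array([[m['fx'],0,m['cx']],[0,m['fy'],m['cy']],[0,0,1]])
    v,u=np.mgrid[0:384,0:512]; p=np.stack([u,v],-1).reshape(-1,1,2).astype(np.float64)
    n=cv2.undistortPoints(p,K,np.array(m['dist'],float)).reshape(384,512,2)
    P=np.dstack([n*depth[...,None],depth]); W=P@Tc[:3,:3].T+Tc[:3,3]; W[depth<=0]=np.nan; return W
def shot(name,fn=None):
    s=robot.sense(); im,d=cams.capture(name); W=cloud(name,d,T(name,s))
    if fn: cv2.imwrite('pics/'+fn,im[...,::-1])
    return im,d,W
E
python3 - <<'E'
from h import *
s=robot.sense();print(s['ee_pos'],s['eef_rot'],cams.camera_model('side'),cams.camera_model('top')['attitude'],cams.camera_model('top')['position'])
ims=[]
for n in('top','side'):
    im,d,W=shot(n); ims.append(im); np.savez(f'{n}.npz',im=im,W=W)
    for t in('balance','pan','door','tare','beaker','dish','flask_a','amber','conical','jar'):
        for r in models.trace(t,n)[:4]:
            P=W[r['mask']];P=P[~np.isnan(P[:,0])]
            if len(P): print(n,t,round(r['conf'],2),np.round(r['location']),len(P),np.round(np.median(P,0),3),np.round(np.percentile(P,2,axis=0),3),np.round(np.percentile(P,98,axis=0),3))
cv2.imwrite('pics/a_top.png',cv2.resize(ims[0],(800,600))[...,::-1]);cv2.imwrite('pics/a_side.png',cv2.resize(ims[1],(800,600))[...,::-1])
E
```

```text
pics
[0.17848436 0.5984572  0.23044955] [-5.72584747e-05  1.44366866e-01  9.89523907e-01 -8.01358086e-04] {'fx': 362.6459605262646, 'fy': 362.6459605262646, 'cx': 253.5599409943929, 'cy': 195.9455778046425, 'dist': array([0.02709936, 0.        , 0.        , 0.        , 0.        ]), 'position': array([ 0.03092193, -0.71608382,  0.98675115]), 'attitude': array([-0.36618149,  0.89208757, -0.24245791,  0.10632518])} [-0.08485259  0.73130438 -0.6720776   0.07940808] [ 0.16400391 -0.00284524  1.52002587]
top balance 0.8 [261. 149.] 6664 [0.622 0.031 0.068] [ 0.446 -0.082  0.04 ] [0.771 0.144 0.183]
top balance 0.34 [143. 242.] 350 [0.289 0.389 0.048] [0.262 0.368 0.011] [0.321 0.414 0.114]
top pan 0.57 [264. 152.] 6750 [0.624 0.03  0.068] [ 0.449 -0.083  0.04 ] [0.772 0.146 0.183]
top door 0.6 [251. 185.] 339 [0.481 0.054 0.176] [0.408 0.006 0.079] [0.552 0.107 0.185]
top tare 0.63 [285. 183.] 587 [ 0.522 -0.049  0.067] [ 0.486 -0.093  0.059] [ 0.561 -0.006  0.074]
top beaker 0.85 [364. 169.] 369 [ 0.603 -0.321  0.051] [ 0.572 -0.345 -0.001] [ 0.63  -0.292  0.095]
top beaker 0.79 [407. 15
[... 1786 characters left out ...]
225  0.004] [ 0.599 -0.173  0.089]
side dish 0.59 [303. 296.] 542 [ 0.454 -0.326  0.021] [ 0.409 -0.37   0.002] [ 0.48  -0.299  0.043]
side flask_a 0.62 [186. 148.] 308 [0.416 0.461 0.057] [0.389 0.44  0.011] [0.443 0.48  0.164]
side flask_a 0.49 [218. 141.] 220 [0.539 0.42  0.052] [0.519 0.401 0.008] [0.561 0.438 0.142]
side amber 0.76 [241. 135.] 433 [0.64  0.406 0.076] [0.618 0.39  0.005] [0.676 0.437 0.15 ]
side conical 0.76 [161. 170.] 344 [0.289 0.387 0.045] [0.261 0.368 0.005] [0.319 0.414 0.111]
side jar 0.66 [245. 309.] 627 [ 0.264 -0.299  0.071] [ 0.238 -0.318  0.011] [ 0.296 -0.262  0.077]
side jar 0.16 [164. 170.] 338 [0.29  0.388 0.048] [ 0.263  0.368 -0.   ] [0.324 0.555 0.111]
```

View pics/a_top.png

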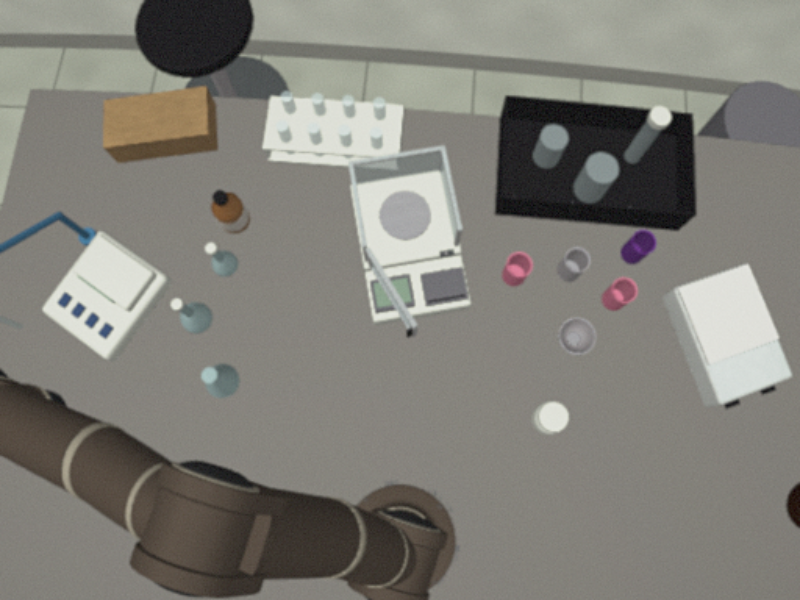

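View pics/a_side.png

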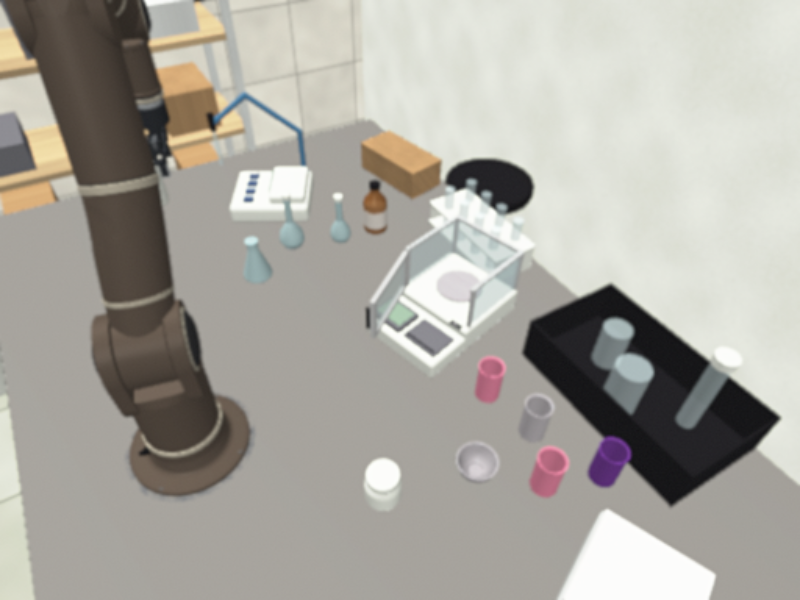

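The top view shows the grey steel beaker at (573,263) of 800x600. The look-alikes are two pink ones at (517,268) and (620,293) and a purple one at (638,245). The steel dish is at (577,336), and the balance door stands open towards (410,328). Only the grey one fits "steel", so I'll confirm it in a crop and fit the poses.

Run:
```python
from h import *
from scipy.optimize import least_squares
D={n:np.load(n+'.npz') for n in('top','side')}
im=D['top']['im']; cv2.imwrite('pics/crop.png',cv2.resize(im[130:250,310:450],(700,600),interpolation=cv2.INTER_CUBIC)[...,::-1])
def circ(P,r=None):
    f=(lambda q:np.hypot(P[:,0]-q[0],P[:,1]-q[1])-(r or q[2]))
    q=least_squares(f,[*np.median(P[:,:2],0),r or .03],loss='soft_l1',f_scale=.002).x; return np.round(q,4),len(P)
for n in D:
    W=D[n]['W'].reshape(-1,3); W=W[~np.isnan(W[:,0])]
    z=W[:,2]
    print(n,'beaker',circ(W[(abs(W[:,0]-.602)<.04)&(abs(W[:,1]+.32)<.04)&(z>.084)&(z<.1)]))
    b=W[(abs(W[:,0]-.61)<.2)&(abs(W[:,1]-.03)<.16)]
    t=b[(b[:,2]>.038)&(b[:,2]<.08)].astype(np.float32)
    r=cv2.minAreaRect(t[:,:2]*1000); print('rect',r)
    p=b[(b[:,2]>.0725)&(b[:,2]<.079)&(abs(b[:,0]-.67)<.08)&(abs(b[:,1]-.03)<.07)]; print('pan',circ(p),np.median(p,0)) 
    print('panrect',cv2.minEnclosingCircle(p[:,:2].astype(np.float32)*1000))
    rim=b[(b[:,2]>.172)&(b[:,2]<.188)]
    print('rim',len(rim),cv2.minAreaRect(rim[rim[:,0]>.58][:,:2].astype(np.float32)*1000))
    for i in np.arange(.39,.8,.02):
        q=rim[abs(rim[:,0]-i)<.01]
        if len(q): print(round(i,2),np.round(np.percentile(q[:,1],[0,10,50,90,100]),3),len(q))
```

```text
top beaker (array([ 0.598 , -0.319 ,  0.0254]), 72)
rect ((628.0055541992188, 33.892662048339844), (429.7334289550781, 210.66835021972656), 15.143808364868164)
pan (array([0.6693, 0.0447, 0.0395]), 618) [0.67003358 0.04267832 0.07564346]
panrect ((672.365478515625, 29.325822830200195), 102.08824157714844)
rim 759 ((673.4551391601562, 46.27851867675781), (183.92001342773438, 198.2669677734375), 15.219968795776367)
0.41 [0.002 0.002 0.008 0.011 0.014] 13
0.43 [0.005 0.008 0.015 0.022 0.028] 28
0.45 [0.019 0.022 0.031 0.038 0.041] 33
0.47 [0.036 0.039 0.045 0.053 0.055] 28
0.49 [0.046 0.051 0.059 0.067 0.072] 28
0.51 [0.063 0.066 0.074 0.082 0.086] 31
0.53 [0.077 0.081 0.089 0.096 0.1  ] 28
0.55 [0.091 0.096 0.102 0.107 0.111] 26
0.57 [0.112 0.112 0.116 0.121 0.122] 20
0.59 [0.116 0.117 0.121 0.126 0.127] 21
0.61 [-0.071 -0.068  0.124  0.131  0.132] 30
0.63 [-0.07  -0.067 -0.058  0.135  0.137] 40
0.65 [-0.062 -0.06  -0.052  0.14   0.142] 40
0.67 [-0.058 -0.054 -0.048  0.145  0.148] 39
0.69 [-0.054 -0.05  -0.04   0.15   0.152] 38
0.71 [-0.046 -0.044 -0.036  0.157  0.161] 37
0.73 [-0.041 
[... 733 characters left out ...]
6 0.061] 22
0.49 [0.051 0.054 0.062 0.068 0.07 ] 20
0.51 [0.065 0.07  0.076 0.084 0.089] 20
0.53 [0.08  0.085 0.09  0.099 0.1  ] 18
0.55 [0.093 0.097 0.103 0.109 0.113] 18
0.57 [0.113 0.114 0.117 0.123 0.125] 16
0.59 [0.117 0.118 0.122 0.126 0.128] 17
0.61 [-0.069 -0.068  0.031  0.131  0.136] 30
0.63 [-0.067 -0.064 -0.055  0.135  0.139] 32
0.65 [-0.061 -0.059 -0.052  0.139  0.146] 30
0.67 [-0.055 -0.053  0.138  0.147  0.151] 29
0.69 [-0.049 -0.047 -0.04   0.152  0.158] 29
0.71 [-0.046 -0.042 -0.034  0.155  0.161] 28
0.73 [-0.042 -0.036  0.136  0.161  0.165] 48
0.75 [-0.034 -0.029  0.077  0.115  0.156] 78
0.77 [-0.03  -0.024  0.009  0.043  0.066] 74
0.79 [-0.024 -0.023 -0.021 -0.016 -0.014] 4
```

View pics/crop.png

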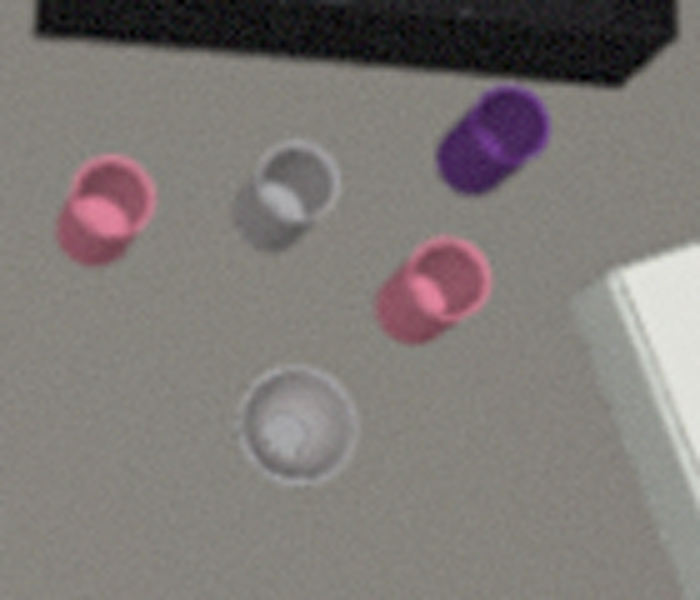

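The crop confirms it: steel beaker at crop (300,185), pinks at (110,190) and (450,280), purple at (510,125), dish at (300,425). The estimates agree between views:
- **Beaker:** (0.597, -0.319)
- **Balance:** yaw 15°
- **Pan:** (0.671, 0.046)
- **Door hinge:** (0.561, 0.11), door open about 1.23 rad

I'll fly to above the beaker now.

Call:
move_arm --deltas '[0,-3.3,-3.8,-1,0,0,0,0,-6.6,-7.6,-2,0,0,0,0,-9.9,-11.4,-3,0,0,0,0,-13.2,-15.2,-4,0,0,0,0,-16.5,-19,-4,0,0,0]'

```text
t: 1.72
ee_pos: [0.2833, 0.3685, 0.2722]
eef_rot: [0.0, 0.144, 0.99, 0.001]
wrist_force: [0.7, 0.3, 0.1]
opening: 0.0855
finger_force: 0.0
```

Call:
move_arm --deltas '[0,-3.3,-3.8,0,0,0,0,0,-6.6,-7.6,0,0,0,0,0,-9.9,-11.4,0,0,0,0,0,-13.2,-15.2,0,0,0,0,0,-16.5,-19,0,0,0,0]'

```text
t: 2.35
ee_pos: [0.3868, 0.139, 0.2717]
eef_rot: [0.0, 0.144, 0.99, 0.0]
wrist_force: [0.8, 0.0, -0.1]
opening: 0.0854
finger_force: 0.0
```

Call:
move_arm --deltas '[0,-3.3,-3.8,0,0,0,0,0,-6.6,-7.6,0,0,0,0,0,-9.9,-11.4,0,0,0,0,0,-13.2,-15.2,0,0,0,0,0,-16.5,-19,0,0,0,0]'

```text
t: 2.98
ee_pos: [0.4907, -0.0901, 0.2716]
eef_rot: [0.0, 0.144, 0.99, 0.0]
wrist_force: [1.0, 0.8, 0.8]
opening: 0.0854
finger_force: 0.0
```

Call:
move_arm --deltas '[0,-3.3,-3.8,0,0,0,10,0,-6.6,-7.6,0,0,0,20,0,-9.9,-11.4,0,0,0,30,0,-13.2,-15.2,0,0,0,40,0,-16.5,-19,0,0,0,50]'

```text
t: 3.6
ee_pos: [0.5948, -0.3191, 0.2712]
eef_rot: [0.0, 0.551, 0.835, 0.0]
wrist_force: [0.4, 0.6, -0.2]
opening: 0.0854
finger_force: 0.0
```

Call:
move_arm --deltas '[0,0,0,3,0,0,8.4,0,0,0,4,0,0,8.4]'

```text
t: 3.85
ee_pos: [0.5932, -0.3176, 0.229]
eef_rot: [-0.002, 0.609, 0.793, -0.001]
wrist_force: [0.1, 0.7, 0.9]
opening: 0.0849
finger_force: 0.0
```

Run:
```python
from h import *
from scipy.optimize import least_squares
s=robot.sense(); print(s['ee_pos'],q2R(s['eef_rot']).round(3),np.round(s['joints'],2)); print(np.round(cams.camera_model('wrist')['T_tool_cam'],3))
im,d,W=shot('wrist')
P=W.reshape(-1,3);P=P[~np.isnan(P[:,0])]
g=P[(P[:,2]>.083)&(P[:,2]<.098)&(abs(P[:,0]-.597)<.045)&(abs(P[:,1]+.319)<.045)]
print(len(g),np.median(g,0))
if len(g)>20:print(least_squares(lambda q:np.hypot(g[:,0]-q[0],g[:,1]-q[1])-q[2],[.597,-.319,.026],loss='soft_l1',f_scale=.002).x)
for r in models.trace('beaker','wrist')[:3]:
  print(r['conf'],r['location'],np.nanmedian(W[r['mask']],0),np.nanpercentile(W[r['mask']],[2,98],axis=0))
```

```text
[ 0.59323793 -0.31764386  0.22903564] [[-0.259  0.966 -0.003]
 [ 0.966  0.259  0.001]
 [ 0.002 -0.003 -1.   ]] [-0.1   0.61  0.84  1.51 -0.47  1.24  1.06]
[[-0.001 -0.953 -0.302  0.077]
 [ 1.    -0.001 -0.     0.   ]
 [-0.    -0.302  0.953 -0.142]
 [ 0.     0.     0.     1.   ]]
809 [ 0.59719925 -0.32456064  0.0892324 ]
[ 0.5955675  -0.31938539  0.02470403]
0.97 [269.7, 43.7] [ 0.57520427 -0.1908561   0.04349465] [[ 0.55109787 -0.22435412  0.00252566]
 [ 0.59903722 -0.17562681  0.09050714]]
0.97 [265.2, 303.5] [ 0.64699037 -0.45214513  0.06395378] [[ 0.62214641 -0.4846872   0.00388839]
 [ 0.67118841 -0.435049    0.09028754]]
0.62 [184.8, 246.6] [ 0.54132271 -0.41178396  0.05927245] [[ 0.51764201 -0.44415287  0.004185  ]
 [ 0.56390054 -0.39473813  0.09040299]]
```

Call:
move_arm --deltas '[0,-0.2,0.25,4,0,0,0,0,-0.2,0.25,9,0,0,0,0,-0.2,0.25,14,0,0,0,0,-0.2,0.25,17.5,0,0,0,0,-0.2,0.25,18.9,0,0,0]'

```text
t: 4.58
ee_pos: [0.597, -0.3179, 0.0415]
eef_rot: [-0.001, 0.607, 0.794, 0.0]
wrist_force: [0.1, 0.5, 0.4]
opening: 0.0856
finger_force: 0.0
```

Call:
move_arm --deltas '[0,0,0,0,0,0,0,1,0,0,0,0,0,0,1,0,0,0,0,0,0,1,0,0,0,0,0,0,1,0,0,0,0,0,0]' --squeeze 30

```text
t: 5.2
ee_pos: [0.5977, -0.3198, 0.0442]
eef_rot: [0.001, 0.609, 0.793, 0.0]
wrist_force: [-1.2, 0.2, 5.3]
opening: 0.0519
finger_force: 30.6
```

Call:
move_arm --deltas '[1,0,0,0,0,0,0,1,0,0,-0.5,0,0,0,1,0,0,-2,0,0,0,1,0,0,-5,0,0,0]'

```text
t: 5.7
ee_pos: [0.5963, -0.3188, 0.0926]
eef_rot: [-0.001, 0.609, 0.793, -0.0]
wrist_force: [1.3, -0.8, -1.1]
opening: 0.0519
finger_force: 31.7
```

Call:
move_arm --deltas '[1,0,0,-4,0,0,0,1,0,0,-8,0,0,0,1,0,0,-12,0,0,0,1,0,0,-15.5,0,0,0,1,0,0,-17,0,0,0]'

```text
t: 6.32
ee_pos: [0.5971, -0.32, 0.2653]
eef_rot: [0.002, 0.609, 0.793, 0.0]
wrist_force: [-0.5, -0.8, -1.5]
opening: 0.0518
finger_force: 31.8
```

Call:
move_arm --deltas '[1,2,1,0,0,0,0,1,6,3,0,0,0,0,1,10,5,0,0,0,0,1,14,7,0,0,0,0,1,18,9,0,0,0,0]'

```text
t: 6.95
ee_pos: [0.6369, -0.1205, 0.2617]
eef_rot: [-0.001, 0.609, 0.793, -0.0]
wrist_force: [0.4, -0.3, -1.7]
opening: 0.0516
finger_force: 31.8
```

Call:
move_arm --deltas '[1,4,2,0,0,0,0,1,8,4,0,0,0,0,1,12,6,0,0,0,0,1,14.5,7.2,0,0,0,0,1,15.3,7.7,0,0,0,0]'

```text
t: 7.58
ee_pos: [0.6717, 0.0482, 0.2612]
eef_rot: [-0.001, 0.608, 0.794, -0.0]
wrist_force: [-1.0, -0.2, -1.2]
opening: 0.052
finger_force: 31.7
```

Run:
```python
from h import *
s=robot.sense(); print(s['ee_pos'],s['finger_force'],s['wrist_force'],q2R(s['eef_rot']).round(3))
im,d,W=shot('side'); im2,d2,W2=shot('wrist')
cv2.imwrite('pics/b.png',np.hstack([cv2.resize(im[90:282,180:372],(400,400)),cv2.resize(im2,(400,400))])[...,::-1])
a=np.radians(15)
for n,X in(('side',W),('wrist',W2)):
  P=X.reshape(-1,3);P=P[~np.isnan(P[:,0])]
  P=P[(P[:,2]>.172)&(P[:,2]<.188)&(P[:,0]>.58)&(P[:,0]<.85)&(abs(P[:,1]-.05)<.15)]
  ctr=np.array([.671,.046]); L=(P[:,:2]-ctr)@np.array([[np.cos(a),-np.sin(a)],[np.sin(a),np.cos(a)]])
  for nm,i,v in(('rear',0,.091),('left',1,.094),('right',1,-.094)):
    q=L[(abs(L[:,i]-v)<.012)&(abs(L[:,1-i])<.08)]
    if len(q)>10: f=np.polyfit(q[:,1-i],q[:,i],1); print(n,nm,len(q),'off mm',((f[1]-v)*1e3).round(1),'slope deg',np.degrees(f[0]).round(2))
for r in models.trace('beaker','side')[:3]:
  print(r['conf'],r['location'],np.nanmedian(W[r['mask']],0),np.nanpercentile(W[r['mask']],[2,98],axis=0))
```

```text
[0.67174325 0.0481613  0.26124593] 31.74089289001131 [-1.01200455 -0.16143766 -1.20472438] [[-0.262  0.965 -0.002]
 [ 0.965  0.262  0.   ]
 [ 0.001 -0.002 -1.   ]]
side rear 93 off mm -4.0 slope deg -0.27
side left 99 off mm 0.7 slope deg 0.29
side right 120 off mm 1.3 slope deg -0.11
wrist rear 2792 off mm -4.0 slope deg -0.02
wrist left 3110 off mm 0.1 slope deg 0.05
0.74 [299.4, 143.7] [0.66374503 0.03047953 0.26235671] [[0.64581416 0.02418266 0.2185143 ]
 [0.69615624 0.06724964 0.30667015]]
0.72 [310.9, 245.1] [ 0.56694731 -0.20377447  0.05995956] [[ 0.54850719 -0.22519178  0.0041654 ]
 [ 0.59909652 -0.17361358  0.09127459]]
0.66 [390.6, 294.9] [ 0.63731244 -0.46124933  0.05881375] [[ 0.62235833 -0.48494009  0.00432819]
 [ 0.67229617 -0.43708454  0.08999112]]
```

View pics/b.png

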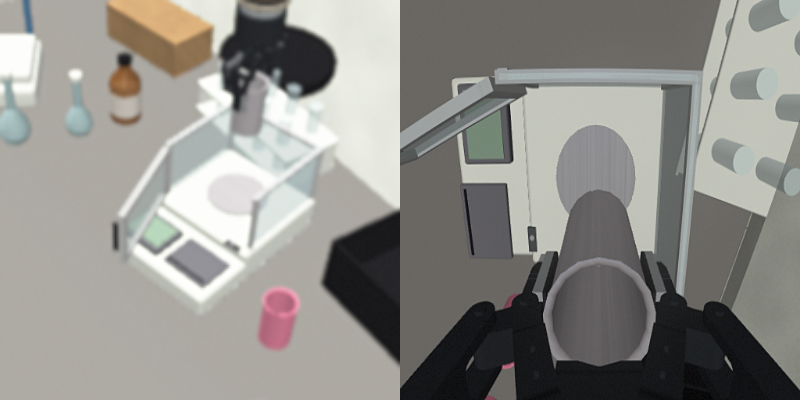

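The wrist picture shows the beaker held upright, with the pan at (595,170) ahead of it. The shield rim is clear, and the door is at the left from (400,150) to (500,85). The balance yaw is 15.0° and the pan is refined to about (0.667, 0.046). Lowering.

Call:
move_arm --deltas '[1,-0.1,-0.4,3,0,0,0,1,-0.1,-0.4,6.5,0,0,0,1,-0.1,-0.4,10,0,0,0,1,-0.1,-0.4,12,0,0,0,1,-0.1,-0.4,13,0,0,0]'

```text
t: 8.35
ee_pos: [0.6682, 0.0423, 0.1317]
eef_rot: [-0.0, 0.609, 0.793, -0.0]
wrist_force: [0.4, -0.3, -0.8]
opening: 0.0517
finger_force: 31.8
```

Call:
move_arm --deltas '[1,0,0,0,0,0,0,1,0,0,0.3,0,0,0,1,0,0,0.6,0,0,0,1,0,0,0.9,0,0,0,1,0,0,0.9,0,0,0]'

```text
t: 8.98
ee_pos: [0.6683, 0.0437, 0.1231]
eef_rot: [-0.0, 0.609, 0.793, -0.0]
wrist_force: [0.4, -0.0, -1.0]
opening: 0.0518
finger_force: 31.8
```

Call:
move_arm --deltas '[1,0,0,0.2,0,0,0,1,0,0,0.3,0,0,0,1,0,0,0.3,0,0,0]'

```text
t: 9.35
ee_pos: [0.6684, 0.0436, 0.1202]
eef_rot: [-0.0, 0.609, 0.793, -0.0]
wrist_force: [-0.4, 0.4, -1.5]
opening: 0.0516
finger_force: 31.8
```

Run:
```python
from h import *
s=robot.sense(); print(s['ee_pos'],s['finger_force'],s['wrist_force'])
im,d,W=shot('side')
for r in models.trace('beaker','side')[:4]:
  print(r['conf'],r['location'],np.nanmedian(W[r['mask']],0),np.nanpercentile(W[r['mask']],[2,98],axis=0))
```

```text
[0.66835232 0.04358691 0.12020088] 31.764473587427347 [-0.44353789  0.39734679 -1.50160623]
0.88 [349.5, 300.5] [ 0.53218075 -0.42189801  0.05638217] [[ 0.51216146 -0.44541209  0.00429886]
 [ 0.56363935 -0.39592056  0.08952756]]
0.67 [298.4, 179.7] [0.66263936 0.02512981 0.12051196] [[0.64348875 0.01977556 0.07657621]
 [0.69412545 0.06222209 0.16351207]]
```

Call:
move_arm --deltas '[1,0,0,0.1,0,0,0,1,0,0,0.2,0,0,0,1,0,0,0.2,0,0,0]'

```text
t: 9.82
ee_pos: [0.6685, 0.0436, 0.1192]
eef_rot: [0.0, 0.609, 0.793, 0.0]
wrist_force: [-3.6, -0.0, 7.7]
opening: 0.0519
finger_force: 32.3
```

Call:
move_arm --deltas '[1,0,0,0.1,0,0,0,1,0,0,0.2,0,0,0,1,0,0,0.2,0,0,0]'

```text
t: 10.2
ee_pos: [0.6685, 0.0435, 0.1191]
eef_rot: [-0.0, 0.609, 0.793, 0.001]
wrist_force: [-9.0, 1.7, 20.5]
opening: 0.0519
finger_force: 33.3
```

Call:
move_arm --deltas '[1,0,0,-0.15,0,0,0,1,0,0,-0.3,0,0,0,0.3,0,0,-0.3,0,0,0,0.1,0,0,-0.3,0,0,0,0.1,0,0,-0.3,0,0,0]'

```text
t: 10.82
ee_pos: [0.6684, 0.0436, 0.1191]
eef_rot: [-0.0, 0.609, 0.793, -0.0]
wrist_force: [0.0, 0.2, -0.2]
opening: 0.0768
finger_force: 0.0
```

Run:
```python
from h import *
im,d,W=shot('side'); im2,d2,W2=shot('wrist')
P=W2.reshape(-1,3); P=P[(abs(P[:,2]-.165)<.006)&(np.hypot(P[:,0]-.668,P[:,1]-.044)<.034)]
from scipy.optimize import least_squares
print(robot.sense()['opening'],len(P),least_squares(lambda q:np.hypot(P[:,0]-q[0],P[:,1]-q[1])-.026,[.668,.044],loss='soft_l1',f_scale=.002).x)
cv2.imwrite('pics/c.png',np.hstack([cv2.resize(im[90:282,180:372],(400,400)),cv2.resize(im2,(400,400))])[...,::-1])
```

```text
0.07663813978969188 4043 [0.66801192 0.044726  ]
```

View pics/c.png

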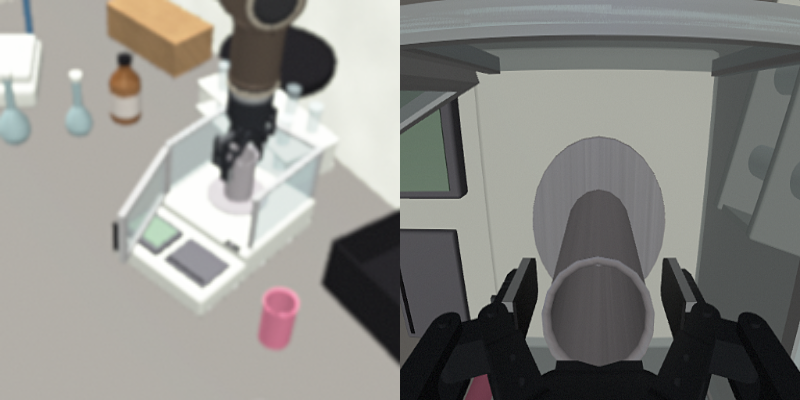

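Picture c shows the beaker upright and free on the pan, at (238,175) in the left half, and the jaws open on both sides. It is within about 2 mm of the pan's centre. I'll withdraw upward and go round to the outer side of the door.

Call:
move_arm --deltas '[0.1,0,0,-1,0,0,0,0.1,0,0,-4,0,0,0,0.1,0,0,-8,0,0,0,0.1,0,0,-12,0,0,0,0.1,0,0,-15,0,0,0]'

```text
t: 11.55
ee_pos: [0.6687, 0.0433, 0.2721]
eef_rot: [0.001, 0.609, 0.793, 0.001]
wrist_force: [0.3, 0.7, -0.2]
opening: 0.0768
finger_force: 0.0
```

Call:
move_arm --deltas '[0.5,1,-3,0,0,0,0,1,3,-8,0,0,0,0,1,5,-13,0,0,0,0,1,7,-18,0,0,0,0,1,9.3,-22,0,0,0,0]'

```text
t: 12.18
ee_pos: [0.4302, 0.076, 0.2691]
eef_rot: [-0.0, 0.609, 0.793, 0.0]
wrist_force: [-1.5, 0.8, 0.3]
opening: 0.0001
finger_force: 0.0
```

Call:
move_arm --deltas '[1,1.4,-2.4,0,0,0,0,1,1.4,-2.4,3,0,0,0,1,1.4,-2.4,8,0,0,0,1,1.4,-2.4,12,0,0,0,1,1.4,-2.4,13,0,0,0]'

```text
t: 12.8
ee_pos: [0.404, 0.083, 0.1381]
eef_rot: [-0.0, 0.609, 0.793, -0.002]
wrist_force: [0.2, -0.4, 1.3]
opening: -0.0001
finger_force: 0.0
```

Run:
```python
from h import *
s=robot.sense(); a=np.radians(15); e=s['ee_pos']-np.array([.6144,.0313,0]); print('bal X,Y,z',e[0]*np.cos(a)+e[1]*np.sin(a),-e[0]*np.sin(a)+e[1]*np.cos(a),e[2],s['wrist_force'])
im,d,W=shot('side'); im2,d2,W2=shot('wrist')
cv2.imwrite('pics/d.png',np.hstack([cv2.resize(im[90:282,180:372],(400,400)),cv2.resize(im2,(400,400))])[...,::-1])
```

```text
bal X,Y,z -0.1898305205613504 0.1043800292055928 0.1381116437328833 [ 0.16844621 -0.44067063  1.30038754]
```

View pics/d.png

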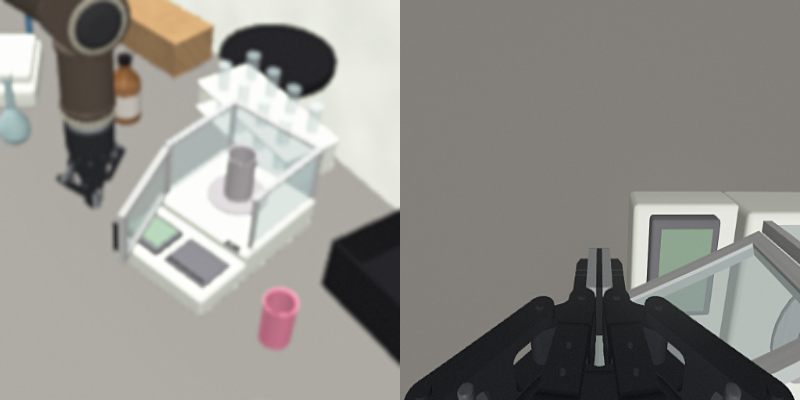

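Picture d shows the beaker standing on the pan and the shut fingers outside the open door, near the display. I'll sweep the door in an arc.

Call:
move_arm --deltas '[1,-1.7,0.6,0,0,0,0,1,-3.3,1.2,0,0,0,0,1,-4.9,1.5,0,0,0,0,1,-6.4,2,0,0,0,0,1,-7.7,2.6,0,0,0,0]'

```text
t: 13.52
ee_pos: [0.4516, 0.0161, 0.1415]
eef_rot: [0.001, 0.609, 0.793, 0.002]
wrist_force: [-0.3, 0.5, 1.1]
opening: -0.0002
finger_force: 0.3
```

Call:
move_arm --deltas '[1,-1.3,0.7,0,0,0,0,1,-2.5,1.5,0,0,0,0,1,-3.6,2.4,0,0,0,0,1,-4.5,3.5,0,0,0,0,1,-5.4,4.6,0,0,0,0]'

```text
t: 14.15
ee_pos: [0.5099, -0.0239, 0.14]
eef_rot: [0.0, 0.609, 0.794, 0.001]
wrist_force: [-0.7, 1.3, 1.9]
opening: 0.0001
finger_force: 1.0
```

Call:
move_arm --deltas '[1,-0.7,1.2,0,0,0,0,1,-1.4,2.4,0,0,0,0,1,-1.9,3.1,0,0,0,0]'

```text
t: 14.52
ee_pos: [0.5439, -0.0348, 0.139]
eef_rot: [-0.0, 0.609, 0.793, -0.0]
wrist_force: [0.1, 1.1, 1.3]
opening: 0.0
finger_force: 0.4
```

```bash
cat > st.py <<'E'
from h import *
import sys
s=robot.sense(); a=np.radians(15); e=s['ee_pos']-np.array([.6144,.0313,0]); f=s['wrist_force']
print('bal X,Y,z',(e[0]*np.cos(a)+e[1]*np.sin(a)).round(4),(-e[0]*np.sin(a)+e[1]*np.cos(a)).round(4),e[2].round(4),'F along xb',(f[0]*np.cos(a)+f[1]*np.sin(a)).round(1),np.round(f,1),s['t'])
im,d,W=shot('top'); P=W.reshape(-1,3);P=P[~np.isnan(P[:,0])]
L=(P[:,:2]-[.6144,.0313])@np.array([[np.cos(a),-np.sin(a)],[np.sin(a),np.cos(a)]])
k=(abs(P[:,2]-.18)<.008)&(L[:,0]<.01)&(L[:,0]>-.24)&(abs(L[:,1])<.11); L=L[k]
for y in np.arange(-.09,.1,.02):
  q=L[abs(L[:,1]-y)<.01]
  if len(q)>3: print(y.round(2),len(q),np.round(np.percentile(q[:,0],[5,50,95]),4))
for n,w in(('side',(slice(90,282),slice(180,372))),):
  i2=cams.capture(n)[0]; cv2.imwrite('pics/'+sys.argv[1],np.hstack([cv2.resize(i2[w],(400,400)),cv2.resize(im[80:220,190:330],(400,400))])[...,::-1])
E
python3 st.py e.png
```

```text
bal X,Y,z -0.0852 -0.0456 0.139 F along xb 0.4 [0.1 1.1 1.3] 14.525
0.09 48 [-0.037  -0.0178  0.006 ]
```

View pics/e.png

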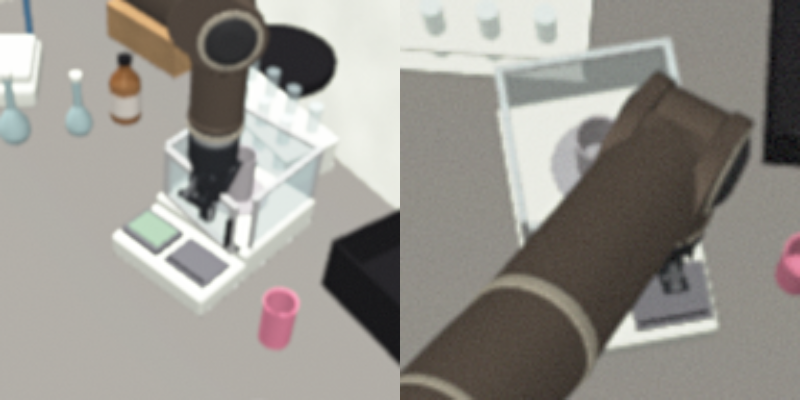

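Picture e shows the door swung nearly to the frame, with its lip at about (230,235) in the left half and the fingers against it. I'll push slowly through the catch.

Call:
move_arm --deltas '[1,-0.2,0.5,0,0,0,0,1,-0.4,1,0,0,0,0,1,-0.4,1.5,0,0,0,0,1,-0.4,1.8,0,0,0,0]'

```text
t: 15.12
ee_pos: [0.5611, -0.0341, 0.1393]
eef_rot: [-0.001, 0.609, 0.793, -0.001]
wrist_force: [-4.5, -0.8, 4.6]
opening: -0.0003
finger_force: 3.3
```

Call:
move_arm --deltas '[1,0,0.2,0,0,0,0,1,0,0.4,0,0,0,0]'

```text
t: 15.38
ee_pos: [0.5662, -0.0325, 0.1394]
eef_rot: [0.0, 0.609, 0.793, 0.0]
wrist_force: [0.1, 1.6, -0.0]
opening: 0.0
finger_force: 0.0
```

Call:
move_arm --deltas '[1,0,0.2,0,0,0,0,1,0,0.4,0,0,0,0]'

```text
t: 15.62
ee_pos: [0.5685, -0.0314, 0.139]
eef_rot: [-0.001, 0.609, 0.793, -0.001]
wrist_force: [-8.8, -1.8, 5.3]
opening: -0.0001
finger_force: 4.5
```

The force rose, fell to zero, then rose again against the stop, which is a click. One more firm push, then back off and look.

Call:
move_arm --deltas '[1,0,0.15,0,0,0,0,1,0,0.15,0,0,0,0]'

```text
t: 15.88
ee_pos: [0.5685, -0.0314, 0.139]
eef_rot: [-0.002, 0.609, 0.793, -0.001]
wrist_force: [-11.0, -0.7, 7.8]
opening: -0.0001
finger_force: 6.0
```

Call:
move_arm --deltas '[1,0,-0.5,0,0,0,0,1,0,-2,0,0,0,0,1,0,-5,0,0,0,0,1,0,-7.4,0,0,0,0,1,0,-7.4,0,0,0,0]'

```text
t: 16.5
ee_pos: [0.4976, -0.0507, 0.1393]
eef_rot: [-0.001, 0.609, 0.793, 0.0]
wrist_force: [-0.4, 0.3, 0.1]
opening: 0.0
finger_force: 0.0
```

```bash
python3 st.py f.png
python3 - <<'E'
from h import *
im,d,W=shot('wrist'); a=np.radians(15); P=W.reshape(-1,3);P=P[~np.isnan(P[:,0])]
L=(P[:,:2]-[.6144,.0313])@np.array([[np.cos(a),-np.sin(a)],[np.sin(a),np.cos(a)]])
k=(abs(P[:,2]-.18)<.005)&(abs(L[:,0]+.036)<.03)&(abs(L[:,1])<.095)
print('wrist door top',k.sum(), np.polyfit(L[k,1],L[k,0],1) if k.sum()>20 else '')
k=(P[:,2]>.055)&(P[:,2]<.075)&(abs(L[:,0]+.11)<.04)&(abs(L[:,1]+.053)<.05); print('tare z',k.sum(),np.median(P[k,2]))
E
```

```text
bal X,Y,z -0.1341 -0.0489 0.1393 F along xb -0.3 [-0.4  0.3  0.1] 16.5
0.01 26 [-0.04   -0.0351 -0.0291]
0.03 26 [-0.0396 -0.035  -0.0301]
0.05 26 [-0.0393 -0.0358 -0.029 ]
0.07 27 [-0.0391 -0.0357 -0.0297]
0.09 52 [-0.038  -0.0191  0.0061]
wrist door top 5420 [-0.1270614  -0.04165079]
tare z 9869 0.06585825823586627
```

View pics/f.png

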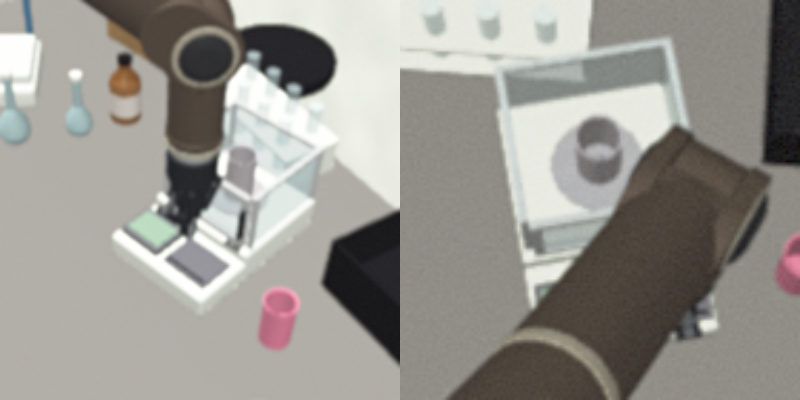

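Picture f and the depth agree: the door's top edge is at a constant x = -0.035 (slope about 0), so it is shut, and the beaker stands on the pan. Now the tare bar.

Call:
move_arm --deltas '[1,-0.4,0.9,2,0,0,0,1,-0.4,0.9,4.5,0,0,0,1,-0.4,0.9,6.5,0,0,0,1,-0.4,0.9,7,0,0,0]'

```text
t: 17.15
ee_pos: [0.5091, -0.0517, 0.0682]
eef_rot: [-0.0, 0.609, 0.793, -0.001]
wrist_force: [-0.2, -0.1, 0.4]
opening: 0.0
finger_force: 0.0
```

Call:
move_arm --deltas '[1,0,0,0.3,0,0,0,1,0,0,0.6,0,0,0,1,0,0,0.9,0,0,0,1,0,0,1.2,0,0,0,1,0,0,1.2,0,0,0]'

```text
t: 17.77
ee_pos: [0.5099, -0.052, 0.0588]
eef_rot: [0.0, 0.609, 0.793, 0.001]
wrist_force: [-5.8, -0.4, 19.1]
opening: -0.0001
finger_force: 9.8
```

Call:
move_arm --deltas '[1,0,0,0.1,0,0,0,1,0,0,0.1,0,0,0]'

```text
t: 18.02
ee_pos: [0.5101, -0.052, 0.0586]
eef_rot: [0.0, 0.609, 0.793, 0.002]
wrist_force: [-8.5, 0.6, 29.8]
opening: -0.0001
finger_force: 15.2
```

Call:
move_arm --deltas '[1,0,-0.1,-0.8,0,0,0,1,0,-0.2,-3,0,0,0,1,0,-1,-6,0,0,0,1,0,-3,-10,0,0,0,1,0,-6,-15,0,0,0]'

```text
t: 18.65
ee_pos: [0.451, -0.0673, 0.2071]
eef_rot: [0.0, 0.609, 0.794, -0.001]
wrist_force: [0.5, 2.1, 2.7]
opening: -0.0002
finger_force: 0.0
```

Call:
move_arm --deltas '[1,4,-1,-3,0,0,0,1,9,-2,-6,0,0,0,1,14,-2,-6,0,0,0,1,19,-3,-6,0,0,0,1,23,-4,-6,0,0,0]'

```text
t: 19.27
ee_pos: [0.352, 0.1465, 0.2668]
eef_rot: [-0.0, 0.608, 0.794, 0.001]
wrist_force: [-0.1, -0.2, 0.4]
opening: 0.0001
finger_force: 0.0
```

```bash
python3 st.py g.png
python3 - <<'E'
from h import *
im,d,W=shot('top'); a=np.radians(15); P=W.reshape(-1,3);P=P[~np.isnan(P[:,0])]
L=(P[:,:2]-[.6144,.0313])@np.array([[np.cos(a),-np.sin(a)],[np.sin(a),np.cos(a)]])
for x in(-.13,-.11,-.09):
  k=(P[:,2]>.05)&(P[:,2]<.075)&(abs(L[:,0]-x)<.008)&(abs(L[:,1]+.053)<.04); print('tare z',x,k.sum(),np.median(P[k,2]))
E
```

```text
bal X,Y,z -0.2237 0.1792 0.2668 F along xb -0.2 [-0.1 -0.2  0.4] 19.275
-0.09 54 [-0.0386 -0.0176  0.0066]
-0.07 26 [-0.0392 -0.0357 -0.0293]
-0.05 28 [-0.0393 -0.0353 -0.0286]
-0.03 25 [-0.0392 -0.035  -0.0302]
-0.01 26 [-0.0392 -0.0356 -0.0294]
0.01 26 [-0.0397 -0.0339 -0.0292]
0.03 25 [-0.0396 -0.0341 -0.0293]
0.05 25 [-0.0391 -0.0352 -0.029 ]
0.07 28 [-0.0395 -0.0346 -0.0293]
0.09 54 [-0.0386 -0.0193  0.0059]
tare z -0.13 121 0.06778223239563053
tare z -0.11 114 0.06756231665818957
tare z -0.09 119 0.06682017321062594
```

View pics/g.png

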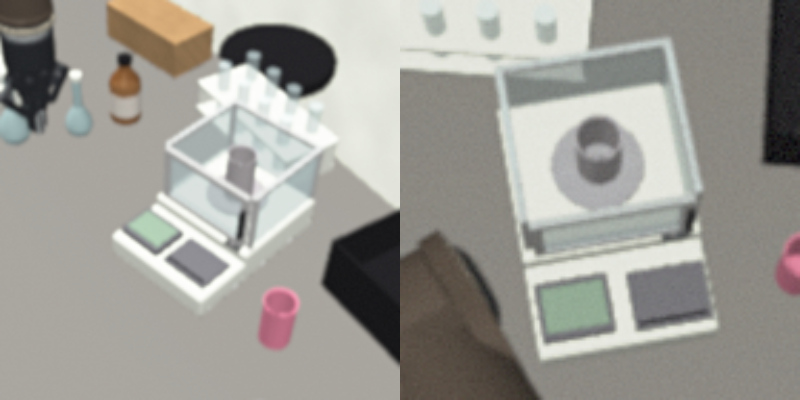

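Picture g shows the door flush along its whole width, the beaker centred on the pan at (600,155), the tare bar level and back up, and the arm clear. Handing in.

```bash
python3 -c "
from station import robot
print(robot.job_done())"
```

```text
the job is handed in; nothing more can be done
None
```

The job is handed in (no verdict came back): the last pictures show the beaker upright near the pan's centre, the door shut and the tare bar back up after its press, with the arm clear; I touched none of the other glassware.

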